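# Clear and flip open the label box

### The job

Get the label box ready for use: it is the wider of the two grey boxes with hinged lids. Push the small carton that stands before it aside along the table, to the left or right, until no part of it stands in front of that box; then flip its lid up by the front lip with the fingertips and over past upright so that it rests open by itself. Only push and flip: grip or lift nothing, do not tip the carton over, keep the narrower box shut and leave the other things where they are.

Things in the scene. Friction and masses are not known exactly. Their poses are not given: they have to be found in the camera images.
- wide_box: folded-sheet box of grey painted metal, 150 mm wide (its y), 110 mm deep (its x), 75 mm high, walls 3 mm, fixed to the table; origin at the centre of its underside, -x is the front (towards the robot, turned by its yaw), +x the back where the lid is hinged along the top edge; a roll of labels stands inside. This is the box to open; it and the narrow box may stand on either side
- wide_box_hinge (a point): middle of the hinge line of the wide box's lid: 55 mm behind the box's centre, 75 mm above the table; the hinge line runs along the box's y
- wide_box_lip (a point): middle of the front edge of the wide box's lid, 132 mm from the hinge line; it moves with the lid. Shut, the lid is a flat plate 154 mm wide and 6 mm thick, underside 75.5 mm above the table, that overhangs the box's front wall by 22 mm as a lip to get the fingertips under; the upper 3 mm stop 4 mm short of the front edge
- wide_box_lid (a joint): angle of the wide box's lid: 0 shut, grows as the front rises, 1.57 upright, stop at 2.0 leaning back open. The lid weighs 0.24 kg (about 1.3 N at the lip), its hinge is loose with slight damping: it falls shut below about 1.5 and falls back to the stop beyond 1.65
- narrow_box: folded-sheet box of grey painted metal, 90 mm wide (its y), 110 mm deep (its x), 75 mm high, walls 3 mm, fixed to the table; origin at the centre of its underside, -x is the front (towards the robot, turned by its yaw), +x the back where the lid is hinged; not to be opened
- narrow_box_lid (a joint): angle of the narrow box's lid, 0 shut; it has the same lid and lip as the wide box, 94 mm wide
- carton: small brown carton, 65 mm (its x) by 89 mm (its y) by 63 mm high, 0.14 to 0.28 kg, standing loose on the table in front of the wide box, about 10 to 40 mm before its lip; origin at the centre of its underside
- staple_box: a small green staple box, 38x75x24 mm, lying between the two grey boxes; to be left alone; origin at the centre of its underside
- marker: a white marker, 137 mm long, 18 mm thick, lying behind between the boxes; to be left alone; origin at the centre of its underside
- date_stamp: a black self-inking date stamp, 58x46x93 mm, standing to the left; to be left alone; origin at the centre of its underside
- mailer: a small brown padded mailer, 84x103x17 mm, lying to the left; to be left alone; origin at the centre of its underside
- calculator: a grey calculator, 119x69x18 mm, lying to the right; to be left alone; origin at the centre of its underside
- wood_stamp: a wooden hand stamp, 64x32x78 mm, standing at the right; to be left alone; origin at the centre of its underside

How it is judged:
By the outcome, as a careful person would: the job done as asked, in the order asked, and still so for the second after the job is handed in, with the robot touching nothing.
It also fails if it takes over 51 s, if anything falls off the work surface, if the arm or the gripper's body presses on something with over 40 N, if the wrist force passes 120 N, or if a joint passes its speed limit or range.

### The arm

A 6-joint arm with a two-finger parallel gripper is mounted at the origin on a cart in front of the work surface, level with it; the furniture and walls round the work are solid. World frame = base frame: x ahead of the robot, y to its left, z up, the work surface at z = 0. Lengths are in m, angles in rad, forces in N, time in s.
With the tool pointing down it reaches from about 0.3 to 0.875 m from the base axis. Payload 6.4 kg.
Tool frame: the origin (TCP) lies at the very end of the fingers, on their centre line; the grasp point (between the pads) lies 19 mm behind it; z points along the fingers, y is the line along which they close (so a half turn about z gives the same grasp; the last joint's range is limited). The gripper opens to 85 mm and grips with 20 to 120 N. Pads are 22 mm wide; open, the fingers measure 114 mm over their backs; the gripper's body (76 mm by 85 mm) begins 54 mm behind the grasp point. The pads swing forward as they close: fully open they stand 13 mm farther back than shut.
Start: joints at [-1.481, 0.181, 1.607, -0, 1.354, -0.206], TCP at [0.168, -0.55, 0.231] pointing down, gripper open.
Joint ranges: [-2.99, 2.99], [-0.89, 2.07], [0.3, 2.58], [-1.14, 4.28], [0, 2.63], [-3.12, 3.12]. Speed limits (rad/s): [2.57, 2.57, 3.01, 3.14, 3.14, 3.14].

### API

Orientations are given as a unit quaternion [w, x, y, z].
In Python, from bench import ctrl, viewer, sensors gives the robot as it stands (ctrl), with the cameras (viewer) and the readings (sensors).
- The arm moves only by the tool step_hand, called after "Emit:" in YAML: its name, and indented under it one key for each argument. Schema: {"type":"object","properties":{"increments":{"type":"array","items":{"type":"object","properties":{"xyz":{"type":"array","items":{"type":"number"},"minItems":3,"maxItems":3},"turn_vec":{"type":"array","items":{"type":"number"},"minItems":3,"maxItems":3},"finger_gap":{"type":"number"}},"additionalProperties":false,"required":["finger_gap"]},"minItems":1,"maxItems":10},"only":{"type":"string"},"quiet":{"type":"boolean"},"lines":{"type":"string"}},"required":["increments"],"additionalProperties":false}. increments is a list of rows, 1 to 10 of them, each an object with the fields xyz (a list: dx, dy, dz in m), turn_vec (a list: a rotation vector rx, ry, rz in rad), finger_gap (the opening from 0.0 (shut) to 1.0 (fully open)); a field left out counts as zero (the opening has to be given); each row is the pose to reach, as a shift and turn from the pose commanded when the call began, along the tool's axes at that moment; what a row does not reach only later rows make up. A row lasts 1/8 s, in which the tool goes at most 0.0625 m and 0.188 rad, less where a joint would pass 70% of its speed; a pose out of reach is approached as far as the arm can. The fingers move at their own pace and stop on an object; the grip force is fixed at half the most. Time passes only in rows, so rows that do not move let the fingers close. The tool returns the time, the measured TCP pose, the force, the opening and the grip force at its end. only (a regular expression) keeps the lines of the reply that match it, lines (a string "A,B") keeps lines A to B, and quiet returns only ok. Input that does not fit is refused with a message, and nothing moves.
- sensors.get_obs(): the state, without advancing time (a new reading comes with each control period).
- viewer.camera(name): name is "scene" or "top" or "wrist"; returns the picture (400x640x3 uint8, blue, green, red); there is no depth.
- viewer.camera_params(name): a dict with "fovy" (degrees; the focal length in pixels is half the picture's height over the tangent of half this angle, whatever the lens; pixels are square), "cx", "cy" (the principal point, pixels), "dist" ([k1, k2, p1, p2, k3] as OpenCV has them; the pictures are not rectified), "view" (4x4, takes a point from world to camera coordinates). Camera axes: x right, y up, looking along -z (the intrinsics and any distortion apply to the point x, -y, -z); pixel columns grow to the right and rows downward; lengths in m; the calibration is good to about 2 mm. A picture is of the moment at which its call begins: read the wrist's pose just before it. camera_params takes no time and is no camera call; for the wrist camera it gives the pose at the moment of the call.
- ctrl.hand_in(): hands the job in; it is judged then, once.
The state is a dict: "time_s": time; "q": joint angles; "dq": joint speeds; "joint_efforts": joint torques, N m; "eef_pos": TCP position; "eef_rot": TCP orientation; "wrist_force": force on the tool from outside, world axes, zero at the start; "torque": the same for the moment, N m; "opening": opening from 0.0 (shut) to 1.0 (fully open); "grasp_force": force on a finger pad.
Only numpy, scipy, OpenCV 4.12 (cv2) and the standard library are available. Lean on these libraries where they do the work, as an engineer would, in place of code of your own. Each camera call takes 0.05 s, during which the arm holds its last target. There are 200 camera calls.

## Working session

There is one attempt and no reset: what is moved stays moved. The work goes in short steps, Python scripts to look and compute and a tool call to move; the robot and the scene stay as the last step left them, time stands still between calls to the robot, and variables do not carry over. Pictures are saved under pics/ and viewed, at most 10 in all, crops included, and the job is handed in when it is done.

```bash
ls; mkdir -p pics
```

Create h.py:
```python
import numpy as np, cv2
from bench import ctrl, viewer, sensors
def cam(n):
    p=viewer.camera_params(n); im=np.ascontiguousarray(viewer.camera(n)); return im,p
def K(p):
    f=200/np.tan(np.radians(p["fovy"])/2); return np.array([[f,0,p["cx"]],[0,f,p["cy"]],[0,0,1.]])
def ray(p,uv):
    n=cv2.undistortPoints(np.float64(uv).reshape(-1,1,2),K(p),np.float64(p["dist"])).reshape(-1,2)
    V=np.array(p["view"]);R=V[:3,:3];o=-R.T@V[:3,3]
    d=np.c_[n[:,0],-n[:,1],-np.ones(len(n))]@R
    return o,d
def onz(p,uv,z):
    o,d=ray(p,uv); return o+d*((z-o[2])/d[:,2])[:,None]
def proj(p,X):
    V=np.array(p["view"]);c=np.atleast_2d(X)@V[:3,:3].T+V[:3,3]
    c=c*[1,-1,-1]
    return cv2.projectPoints(c,np.zeros(3),np.zeros(3),K(p),np.float64(p["dist"]))[0].reshape(-1,2)
```

Run:
```python
from h import *
for n in("top","scene"):
    im,p=cam(n); cv2.imwrite(f"pics/{n}0.png",im); V=np.array(p["view"]);print(n,p["fovy"],p["cx"],p["cy"],p["dist"],-V[:3,:3].T@V[:3,3],V[:3,:3].round(2).tolist())
print(sensors.get_obs())
```

```text
bench.py
pics
top 54.368858661906984 319.44700414117705 199.1182831323894 [-0.0293927  0.         0.         0.         0.       ] [0.35514387 0.00462924 1.37290969] [[-0.01, -1.0, -0.02], [0.98, -0.02, 0.17], [-0.17, -0.02, 0.98]]
scene 43.70286940789555 315.41692231278364 207.1302321176471 [-0.09721249  0.          0.          0.          0.        ] [-0.60533226 -0.93195709  1.03740908] [[0.63, -0.78, 0.01], [0.41, 0.34, 0.85], [-0.66, -0.53, 0.53]]
{'time_s': 0.1, 'q': array([-1.48131314e+00,  1.81476159e-01,  1.60792521e+00, -1.05978310e-05,
        1.35376877e+00, -2.06329072e-01]), 'dq': array([-0.00116135,  0.00023282, -0.00247481, -0.00092456, -0.00125564,
       -0.00151524]), 'joint_efforts': array([-8.85555642e-05, -4.45880842e+01, -3.52239811e+01, -1.67270114e-04,
        4.21716250e-03,  4.60323031e-05]), 'eef_pos': array([ 0.16757442, -0.54952069,  0.23046062]), 'eef_rot': array([-7.87696482e-04,  9.89081338e-01,  1.47368532e-01,  4.08894251e-05]), 'wrist_force': array([0.27630676, 0.05467843, 0.02257369]), 'torque': array([0.03656603, 0.0083486 , 0.02770832]), 'grasp_force': 0.0, 'opening': 0.9993442146911102}
```

View pics/top0.png

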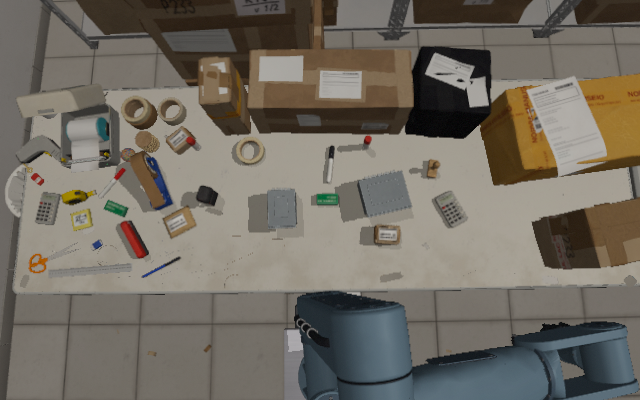

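View pics/scene0.png

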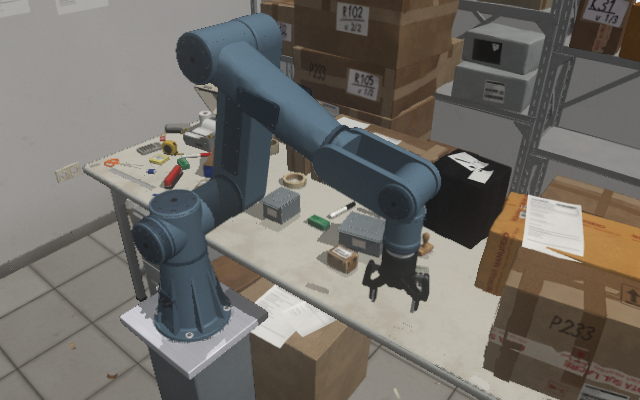

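Top view: the wide box is at about (385,194), the carton at (387,235), the narrow box at (281,207), the staple box at (328,200) and the calculator at (450,208). The scene view agrees. Next I'll crop for corners.

Run:
```python
from h import *
im=cv2.imread("pics/top0.png")
cv2.imwrite("pics/crop1.png",cv2.resize(im[150:260,340:480],None,fx=5.5,fy=5.5,interpolation=cv2.INTER_CUBIC))
im=cv2.imread("pics/scene0.png")
cv2.imwrite("pics/crop2.png",cv2.resize(im[200:280,310:410],None,fx=7,fy=7,interpolation=cv2.INTER_CUBIC))
```

```text
(no output)
```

View pics/crop1.png

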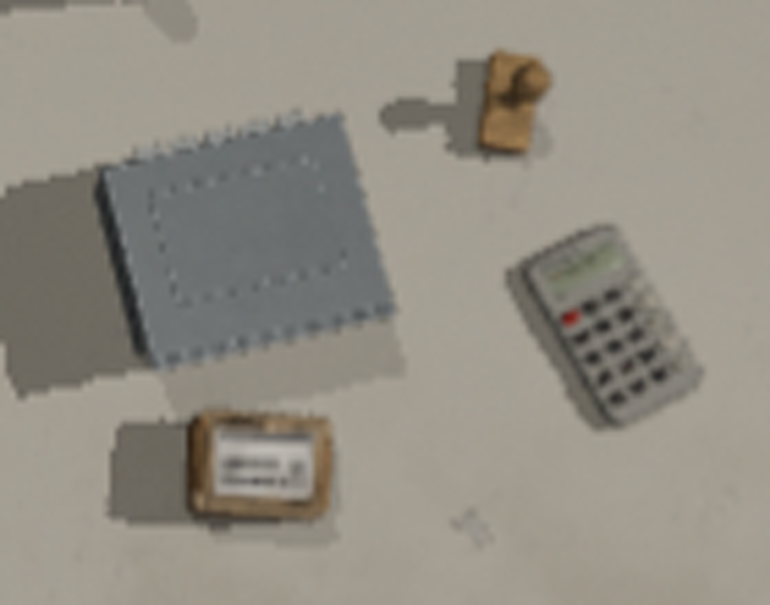

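View pics/crop2.png

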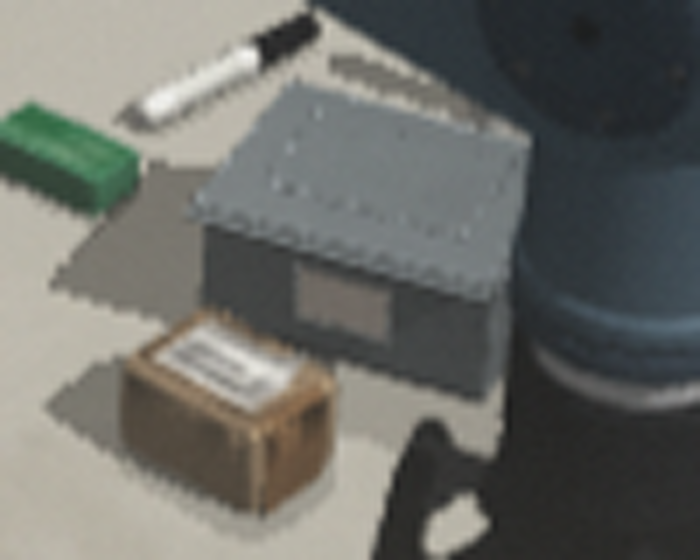

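The crops show the wide lid's corners (top crop: FL 150,368; FR 396,312; BR 343,115; BL 103,168), with the carton top at 192–330 × 408–518.

Create m.py:
```python
from h import *
pt,ps=viewer.camera_params("top"),viewer.camera_params("scene")
T=lambda a:(np.array(a)+.5)/5.5-.5+[340,150]
S=lambda a:(np.array(a)+.5)/7-.5+[310,200]
lt=T([(150,368),(396,312),(343,115),(103,168)]); ls=S([(198,207),(490,295),(530,145),(292,82)])
def tri(u,v):
    a,d=ray(pt,u);b,e=ray(ps,v);out=[]
    for i in range(len(d)):
        A=np.c_[d[i],-e[i]];s=np.linalg.lstsq(A,b-a,rcond=None)[0];out.append(((a+s[0]*d[i])+(b+s[1]*e[i]))/2)
    return np.array(out)
print("lid tri\n",tri(lt,ls).round(4))
L=onz(pt,lt,.0815);print("lid plane\n",L.round(4))
ct=T([(193,410),(331,414),(330,513),(193,511)])
print("carton tri",tri(ct,S([(122,370),(262,428),(335,378),(200,312)])[[3,2,1,0]]).round(4))
C=onz(pt,ct,.063);print("carton\n",C.round(4),C.mean(0))
f=L[:2].mean(0);b=L[2:].mean(0);ax=f-b;y=L[0]-L[1]
print("front mid",f,"len",np.linalg.norm(ax),np.linalg.norm(y),"yaw",np.arctan2(-ax[1],-ax[0]),np.arctan2(-y[0],y[1]))
print("calc",onz(pt,T([(505,275),(605,225),(703,375),(605,432)]),.01).round(3)); print("wood",onz(pt,T([(480,150),(528,155),(490,55)]),.02).round(3))
```

```bash
python3 m.py
```

```text
lid tri
 [[ 0.5249 -0.1308  0.0768]
 [ 0.5554 -0.2803  0.0772]
 [ 0.6685 -0.2429  0.0905]
 [ 0.6477 -0.1034  0.0772]]
lid plane
 [[ 0.5229 -0.1286  0.0815]
 [ 0.5547 -0.2793  0.0815]
 [ 0.6785 -0.2534  0.0815]
 [ 0.6476 -0.104   0.0815]]
carton tri [[ 0.4999 -0.1572  0.0414]
 [ 0.4946 -0.2408  0.0461]
 [ 0.435  -0.2384  0.0512]
 [ 0.4382 -0.1558  0.042 ]]
carton
 [[ 0.4989 -0.156   0.063 ]
 [ 0.495  -0.2402  0.063 ]
 [ 0.4347 -0.2367  0.063 ]
 [ 0.4372 -0.1537  0.063 ]] [ 0.4664637  -0.19664638  0.063     ]
front mid [ 0.5387601  -0.20397527  0.0815    ] len 0.12681418821232257 0.15399772136100354 yaw 0.20070030954592483 0.2081055963900176
calc [[ 0.589 -0.366  0.01 ]
 [ 0.62  -0.433  0.01 ]
 [ 0.522 -0.489  0.01 ]
 [ 0.486 -0.424  0.01 ]]
wood [[ 0.669 -0.353  0.02 ]
 [ 0.665 -0.384  0.02 ]
 [ 0.732 -0.363  0.02 ]]
```

Wide box yaw is about 0.205, lip middle about (0.538, -0.204) and carton centre about (0.467, -0.197). Left is the shorter clear way. I'll push with partly closed fingertips from its right side.

Create g.py:
```python
import sys
from h import *
from scipy.spatial.transform import Rotation as Rn
def rel(pos,y=None,z=None):
    "print the row that takes the tool to pos with tool y and z axes (world)"
    o=sensors.get_obs();R=Rn.from_quat(np.roll(o["eef_rot"],-1))
    if y is None: T=R
    else:
        y=np.array(y,float);y/=np.linalg.norm(y);z=np.array(z,float);z-=y*(y@z);z/=np.linalg.norm(z)
        T=Rn.from_matrix(np.c_[np.cross(y,z),y,z])
    return np.r_[R.inv().apply(np.array(pos)-o["eef_pos"]),(R.inv()*T).as_rotvec()].round(4).tolist()
```

```bash
python3 -c "
from g import *
print(rel([.467,-.3,.231],[1,0,0],[0,0,-1]))"
```

```text
[0.3592, -0.1514, -0.0002, -0.0011, -0.0013, -1.275]
```

Emit:
step_hand:
  increments:
    - {"xyz":[0.359,-0.152,0],"turn_vec":[0,0,-1.275],"finger_gap":0.35}
    - {"xyz":[0.359,-0.152,0],"turn_vec":[0,0,-1.275],"finger_gap":0.35}
    - {"xyz":[0.359,-0.152,0],"turn_vec":[0,0,-1.275],"finger_gap":0.35}
    - {"xyz":[0.359,-0.152,0],"turn_vec":[0,0,-1.275],"finger_gap":0.35}
    - {"xyz":[0.359,-0.152,0],"turn_vec":[0,0,-1.275],"finger_gap":0.35}
    - {"xyz":[0.359,-0.152,0],"turn_vec":[0,0,-1.275],"finger_gap":0.35}
    - {"xyz":[0.359,-0.152,0],"turn_vec":[0,0,-1.275],"finger_gap":0.35}
    - {"xyz":[0.359,-0.152,0],"turn_vec":[0,0,-1.275],"finger_gap":0.35}
    - {"xyz":[0.359,-0.152,0],"turn_vec":[0,0,-1.275],"finger_gap":0.35}

```text
time_s: 1.23
eef_pos: [0.4661, -0.3005, 0.231]
eef_rot: [-0.0, 0.708, 0.706, -0.0]
wrist_force: [-0.4, -0.6, 0.5]
opening: 0.352
grasp_force: 0.0
```

Emit:
step_hand:
  increments:
    - {"xyz":[0,0,0.06],"finger_gap":0.35}
    - {"xyz":[0,0,0.12],"finger_gap":0.35}
    - {"xyz":[0,0,0.17],"finger_gap":0.35}
    - {"xyz":[0,0,0.2],"finger_gap":0.35}
    - {"xyz":[0,0,0.21],"finger_gap":0.35}
    - {"xyz":[0.02,0,0.21],"finger_gap":0.35}
    - {"xyz":[0.035,0,0.21],"finger_gap":0.35}
    - {"xyz":[0.045,0,0.21],"finger_gap":0.35}
    - {"xyz":[0.055,0,0.21],"finger_gap":0.35}
    - {"xyz":[0.065,0,0.21],"finger_gap":0.35}

```text
time_s: 2.48
eef_pos: [0.4673, -0.2348, 0.022]
eef_rot: [0.001, 0.707, 0.707, -0.0]
wrist_force: [0.6, -1.6, 2.2]
opening: 0.347
grasp_force: 0.8
```

```bash
python3 -c "
from h import *
im,p=cam('top');cv2.imwrite('pics/top1.png',im);cv2.imwrite('pics/c1.png',cv2.resize(im[150:260,290:430],None,fx=5.5,fy=5.5,interpolation=cv2.INTER_CUBIC))"
```

```text
(no output)
```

View pics/c1.png

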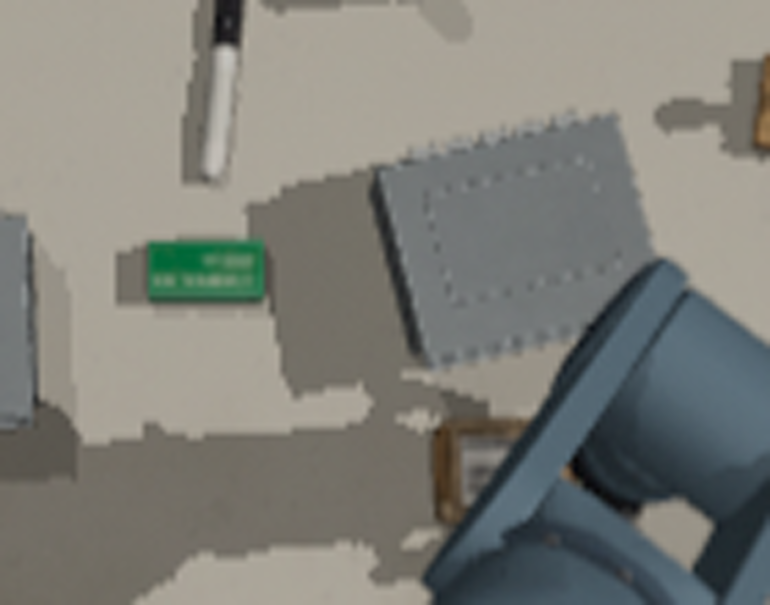

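The carton (left edge now at crop x=435) slides squarely. I'll carry on, then back off and rise.

Emit:
step_hand:
  increments:
    - {"xyz":[0.015,0,0],"finger_gap":0.35}
    - {"xyz":[0.03,0,0],"finger_gap":0.35}
    - {"xyz":[0.045,0,0],"finger_gap":0.35}
    - {"xyz":[0.06,0,0],"finger_gap":0.35}
    - {"xyz":[0.075,0,0],"finger_gap":0.35}
    - {"xyz":[0.09,0,0],"finger_gap":0.35}
    - {"xyz":[0.1,0,0],"finger_gap":0.35}
    - {"xyz":[0.11,0,0],"finger_gap":0.35}
    - {"xyz":[0.117,0,0],"finger_gap":0.35}
    - {"xyz":[0.117,0,0],"finger_gap":0.35}

```text
time_s: 3.78
eef_pos: [0.4666, -0.1174, 0.0212]
eef_rot: [-0.0, 0.707, 0.707, 0.0]
wrist_force: [-0.3, -0.3, 0.5]
opening: 0.351
grasp_force: 0.0
```

Emit:
step_hand:
  increments:
    - {"xyz":[-0.03,0,0],"finger_gap":0.35}
    - {"xyz":[-0.04,0,-0.03],"finger_gap":0.2}
    - {"xyz":[-0.05,0,-0.09],"finger_gap":0}
    - {"xyz":[-0.08,-0.1,-0.13],"finger_gap":0}
    - {"xyz":[-0.08,-0.15,-0.13],"finger_gap":0}
    - {"xyz":[-0.08,-0.15,-0.13],"finger_gap":0}

```text
time_s: 4.53
eef_pos: [0.3148, -0.1982, 0.1517]
eef_rot: [0.0, 0.708, 0.707, -0.0]
wrist_force: [-0.3, -0.3, 0.6]
opening: 0.001
grasp_force: 0.0
```

```bash
python3 -c "
from h import *
im,p=cam('top');cv2.imwrite('pics/top2.png',im);cv2.imwrite('pics/c2.png',cv2.resize(im[150:260,290:430],None,fx=5.5,fy=5.5,interpolation=cv2.INTER_CUBIC))"
```

```text
(no output)
```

View pics/c2.png

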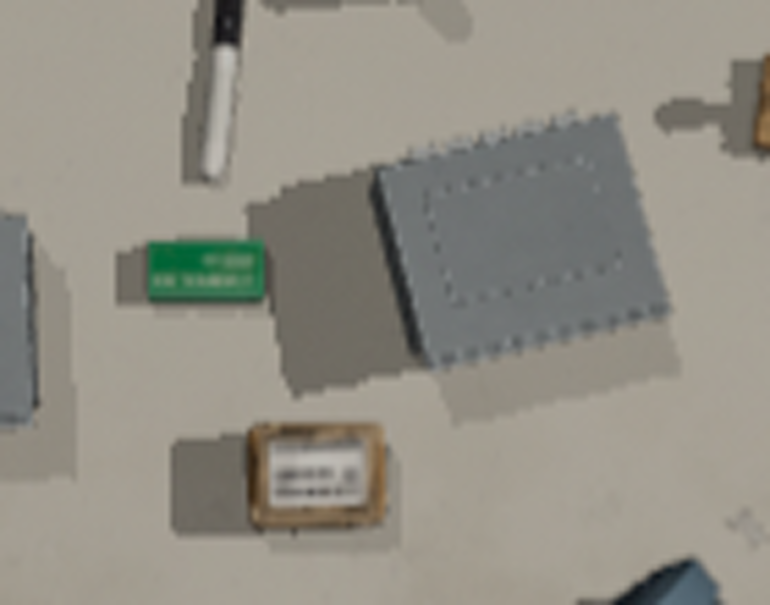

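Create f.py:
```python
from g import *
X=np.array([np.cos(.205),np.sin(.205),0]);Y=np.array([-X[1],X[0],0]);Z=np.array([0,0,1.])
H=np.array([.6665,-.1775,0]);a=np.radians(40)
P=lambda s,z:H+s*X+z*Z
def F(s,z): return rel(P(s,z),-Y,np.cos(a)*X-np.sin(a)*Z)
```

```bash
python3 -c "
from f import *
p=viewer.camera_params('top')
C=onz(p,(np.array([(386,424),(384,522),(250,424),(252,524)])+.5)/5.5-.5+[290,150],.063);print(C.round(4),((C-H)@Y).round(4))
print(F(-.23,.16))"
```

```text
[[ 0.4911 -0.1055  0.063 ]
 [ 0.4314 -0.1024  0.063 ]
 [ 0.4924 -0.0223  0.063 ]
 [ 0.4314 -0.0222  0.063 ]] [0.1062 0.1213 0.1874 0.1999]
[-0.026, 0.1285, -0.0084, -0.594, 0.7313, 1.2714]
```

The carton is clear of the front by about 29 mm. Now I'll tilt the tool for the lip.

Emit:
step_hand:
  increments:
    - {"xyz":[-0.026,0.1285,-0.008],"turn_vec":[-0.594,0.731,1.271],"finger_gap":0}
    - {"xyz":[-0.026,0.1285,-0.008],"turn_vec":[-0.594,0.731,1.271],"finger_gap":0}
    - {"xyz":[-0.026,0.1285,-0.008],"turn_vec":[-0.594,0.731,1.271],"finger_gap":0}
    - {"xyz":[-0.026,0.1285,-0.008],"turn_vec":[-0.594,0.731,1.271],"finger_gap":0}
    - {"xyz":[-0.026,0.1285,-0.008],"turn_vec":[-0.594,0.731,1.271],"finger_gap":0}
    - {"xyz":[-0.026,0.1285,-0.008],"turn_vec":[-0.594,0.731,1.271],"finger_gap":0}
    - {"xyz":[-0.026,0.1285,-0.008],"turn_vec":[-0.594,0.731,1.271],"finger_gap":0}
    - {"xyz":[-0.026,0.1285,-0.008],"turn_vec":[-0.594,0.731,1.271],"finger_gap":0}
    - {"xyz":[-0.026,0.1285,-0.008],"turn_vec":[-0.594,0.731,1.271],"finger_gap":0}
    - {"xyz":[-0.026,0.1285,-0.008],"turn_vec":[-0.594,0.731,1.271],"finger_gap":0}

```text
time_s: 5.82
eef_pos: [0.4446, -0.2239, 0.1587]
eef_rot: [-0.044, 0.901, 0.093, 0.421]
wrist_force: [-0.2, -0.3, -0.6]
opening: -0.001
grasp_force: 0.0
```

```bash
python3 -c "
from f import *
print(F(-.23,.16),F(-.2,.048),F(-.127,.047),sensors.get_obs()['q'])"
```

```text
[-0.0012, -0.0002, -0.0034, -0.0009, -0.0011, -0.0007] [-0.0678, -0.0001, 0.0915, -0.0009, -0.0011, -0.0007] [-0.0217, -0.0001, 0.1481, -0.0009, -0.0011, -0.0007] [-1.27897992 -0.06386997  2.30679471  1.02744638  1.10287157 -0.50696326]
```

Emit:
step_hand:
  increments:
    - {"xyz":[-0.034,0,0.046],"finger_gap":0}
    - {"xyz":[-0.068,0,0.0915],"finger_gap":0}
    - {"xyz":[-0.068,0,0.0915],"finger_gap":0}
    - {"xyz":[-0.045,0,0.12],"finger_gap":0}
    - {"xyz":[-0.032,0,0.135],"finger_gap":0}
    - {"xyz":[-0.022,0,0.148],"finger_gap":0}
    - {"xyz":[-0.022,0,0.148],"finger_gap":0}

```text
time_s: 6.7
eef_pos: [0.5445, -0.205, 0.0516]
eef_rot: [-0.041, 0.9, 0.096, 0.423]
wrist_force: [0.2, 0.3, -0.9]
opening: 0.004
grasp_force: 0.0
```

```bash
python3 -c "
from f import *
im,p=cam('scene');cv2.imwrite('pics/c3.png',cv2.resize(im[180:290,280:420],None,fx=5.5,fy=5.5,interpolation=cv2.INTER_CUBIC))
o=sensors.get_obs();d=o['eef_pos']-H;print(d@X,d@Y,d[2],o['q'])
import math
for t in range(0,110,10):
    t=math.radians(t)
    print(round(math.degrees(t)),F(-.127*math.cos(t)-.006*math.sin(t),.075+.127*math.sin(t)-.02*math.cos(t))[:3])"
```

```text
-0.12568337928563192 -0.0017983038814255619 0.05086683529060615 [-0.99919903  0.35329473  2.17413718  1.37489418  0.82023124 -0.75235741]
0 [0.0023, -0.0018, -0.0037]
10 [0.0201, -0.0016, -0.0173]
20 [0.0403, -0.0015, -0.0279]
30 [0.0622, -0.0014, -0.0352]
40 [0.0852, -0.0012, -0.039]
50 [0.1087, -0.001, -0.0391]
60 [0.1319, -0.0009, -0.0356]
70 [0.154, -0.0008, -0.0285]
80 [0.1745, -0.0006, -0.0181]
90 [0.1927, -0.0005, -0.0046]
100 [0.2081, -0.0005, 0.0114]
```

View pics/c3.png

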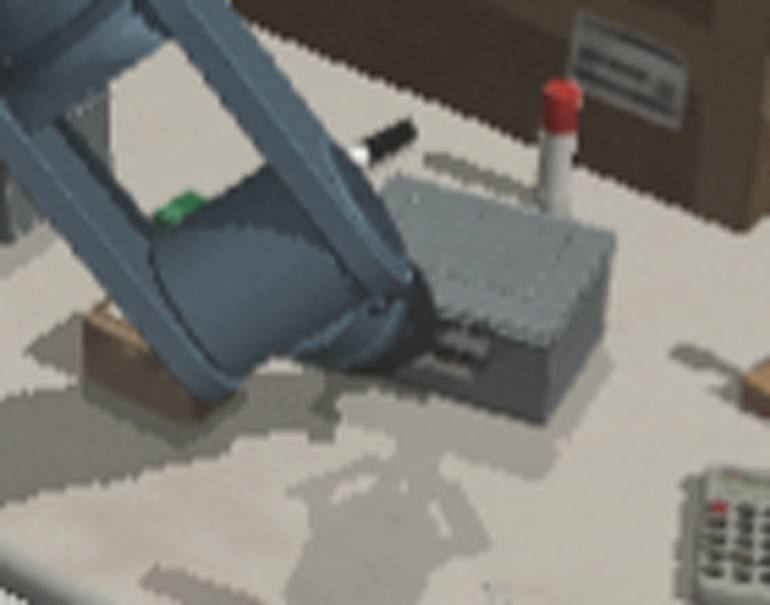

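The fingertips are under the lip at the front (crop about 450,340), with the lid still shut and the force near zero. I'll start the lift along the arc.

```bash
python3 -c "
from f import *
print((proj(viewer.camera_params('scene'),[.4314,-.0222,.063])-[280,180])*5.5)"
```

```text
[[ 81.25414589 291.73253477]]
```

Emit:
step_hand:
  increments:
    - {"xyz":[0.01,0,-0.01],"finger_gap":0}
    - {"xyz":[0.02,0,-0.017],"finger_gap":0}
    - {"xyz":[0.03,0,-0.023],"finger_gap":0}
    - {"xyz":[0.04,0,-0.028],"finger_gap":0}
    - {"xyz":[0.051,0,-0.032],"finger_gap":0}
    - {"xyz":[0.062,0,-0.035],"finger_gap":0}
    - {"xyz":[0.074,0,-0.037],"finger_gap":0}
    - {"xyz":[0.085,0,-0.039],"finger_gap":0}

```text
time_s: 7.75
eef_pos: [0.5662, -0.1993, 0.1395]
eef_rot: [-0.043, 0.901, 0.094, 0.421]
wrist_force: [-0.8, 0.2, -1.6]
opening: 0.0
grasp_force: 0.5
```

```bash
python3 -c "
from f import *
im,p=cam('scene');a=cv2.resize(im[150:290,280:420],None,fx=4,fy=4,interpolation=cv2.INTER_CUBIC)
im,p=cam('top');b=cv2.resize(im[130:270,290:345+0],None,fx=4,fy=4,interpolation=cv2.INTER_CUBIC)
cv2.imwrite('pics/c4.png',np.hstack([a,b]))
o=sensors.get_obs();d=o['eef_pos']-H;print(d@X,d@Y,d[2])"
```

```text
-0.10206656188131888 -0.0014277451315851195 0.14020352385742693
```

View pics/c4.png

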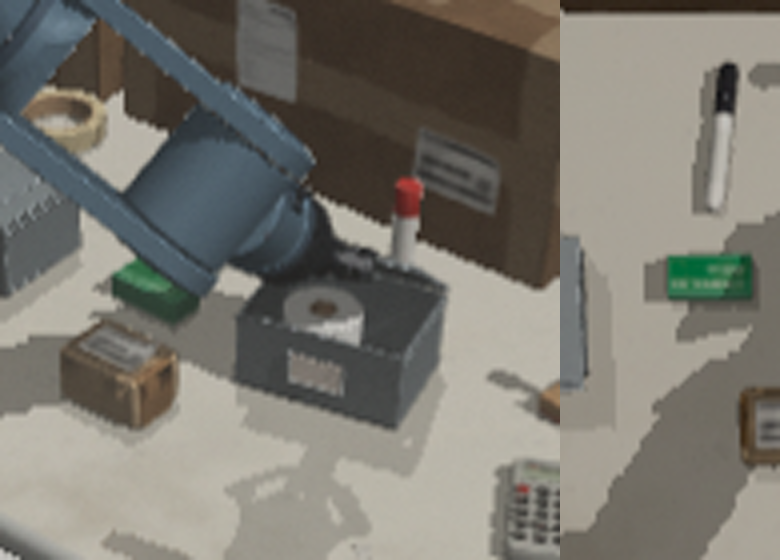

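The lid is up about 40°, its lip resting on the fingers, and the label roll is visible. The carton and staple box haven't moved. I'll continue past upright, with the contact moving slightly inward on the lid.

Emit:
step_hand:
  increments:
    - {"xyz":[0.013,0,0.002],"finger_gap":0}
    - {"xyz":[0.025,0,0.0035],"finger_gap":0}
    - {"xyz":[0.035,0,0.008],"finger_gap":0}
    - {"xyz":[0.044,0,0.013],"finger_gap":0}
    - {"xyz":[0.052,0,0.019],"finger_gap":0}
    - {"xyz":[0.06,0,0.0245],"finger_gap":0}
    - {"xyz":[0.067,0,0.031],"finger_gap":0}
    - {"xyz":[0.074,0,0.037],"finger_gap":0}
    - {"xyz":[0.08,0,0.045],"finger_gap":0}
    - {"xyz":[0.086,0,0.052],"finger_gap":0}

```text
time_s: 9.1
eef_pos: [0.6603, -0.179, 0.1702]
eef_rot: [-0.044, 0.901, 0.093, 0.421]
wrist_force: [0.4, -0.6, -0.6]
opening: 0.003
grasp_force: 0.0
```

Emit:
step_hand:
  increments:
    - {"xyz":[0.004,0,0.006],"finger_gap":0}
    - {"xyz":[0.009,0,0.012],"finger_gap":0}
    - {"xyz":[0.013,0,0.02],"finger_gap":0}
    - {"xyz":[0.017,0,0.028],"finger_gap":0}
    - {"xyz":[0.017,0,0.028],"finger_gap":0}
    - {"xyz":[0.017,0,0.028],"finger_gap":0}

```text
time_s: 9.85
eef_pos: [0.6913, -0.1724, 0.1652]
eef_rot: [-0.044, 0.901, 0.093, 0.421]
wrist_force: [0.6, -0.1, -0.5]
opening: -0.001
grasp_force: 0.0
```

```bash
python3 -c "
from f import *
im,p=cam('scene');a=cv2.resize(im[150:290,280:420],None,fx=4,fy=4,interpolation=cv2.INTER_CUBIC)
cv2.imwrite('pics/c5.png',a)
o=sensors.get_obs();d=o['eef_pos']-H;print(d@X,d@Y,d[2])"
```

```text
0.02522298474940433 -0.00010182949105203305 0.165230427116764
```

View pics/c5.png

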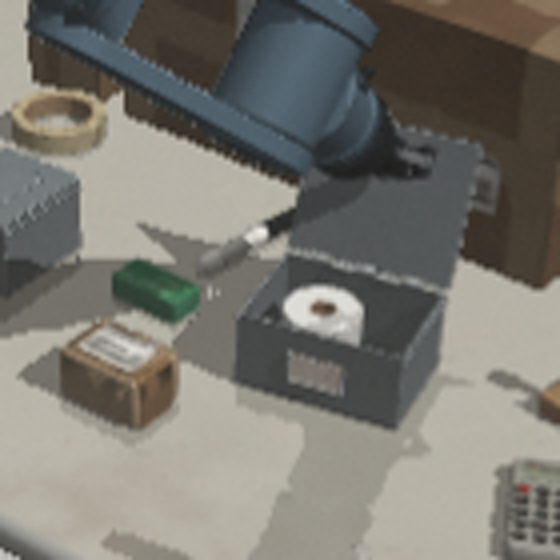

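The lid leans back fully open. I'll retract up and back along the tool axis, then check.

Emit:
step_hand:
  increments:
    - {"xyz":[0,0,-0.03],"finger_gap":0}
    - {"xyz":[0,0,-0.07],"finger_gap":0}
    - {"xyz":[0,0,-0.12],"finger_gap":0}
    - {"xyz":[0.02,0,-0.17],"finger_gap":0}
    - {"xyz":[0.02,0,-0.2],"finger_gap":0}
    - {"xyz":[0.02,0,-0.2],"finger_gap":0}
    - {"xyz":[0.02,0,-0.2],"finger_gap":0}
    - {"xyz":[0.02,0,-0.2],"finger_gap":0}

```text
time_s: 10.9
eef_pos: [0.5539, -0.2006, 0.3076]
eef_rot: [-0.045, 0.901, 0.093, 0.421]
wrist_force: [0.3, 0.5, -0.0]
opening: 0.003
grasp_force: 0.0
```

```bash
python3 -c "
from f import *
im,p=cam('scene');a=cv2.resize(im[150:290,240:420],None,fx=4,fy=4,interpolation=cv2.INTER_CUBIC)
cv2.imwrite('pics/c6.png',a)"
```

```text
(no output)
```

View pics/c6.png

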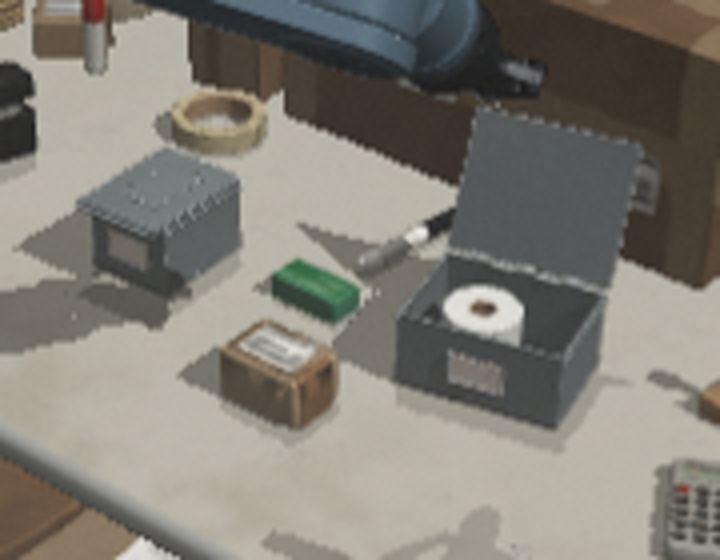

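The lid rests open by itself (crop about 545,195). The carton stands upright and aside, the narrow box is shut, and the arm touches nothing.

```bash
python3 -c "
from bench import ctrl, viewer, sensors
print(ctrl.hand_in())"
```

```text
the job is handed in; nothing more can be done
None
```

The job is handed in at about 11 s on the robot clock: the carton is pushed left, about 29 mm clear of the wide box's front, its lid rests open by itself, and in the last picture the narrow box is shut and nothing else looks moved.

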